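# Index and lock the welding turntable

## Robot

A 6-joint arm with a two-finger parallel gripper is mounted at the origin on a cart in front of the work surface, level with it; the furniture and walls round the work are solid. World frame = base frame: x ahead of the robot, y to its left, z up, the work surface at z = 0. Lengths are in m, angles in rad, forces in N, time in s.
With the tool pointing down it reaches from about 0.35 to 0.775 m from the base axis. Payload 7.3 kg.
Tool frame: the origin (TCP) lies midway between the tips of the shut fingers; the grasp point (between the pads) lies 19 mm behind it (robot.tcp_to_grasp is the distance from the TCP to the grasp point, in m); z points along the fingers, y is the line along which they close (so a half turn about z gives the same grasp; the last joint's range is limited). The gripper opens to 92 mm and grips with 3 to 60 N. Pads are 19 mm wide; open, the fingers measure 130 mm over their backs; the gripper's body (75 mm by 190 mm) begins 47 mm behind the grasp point.
Start: joints at [-1.251, 0.342, 1.524, -0, 1.275, -0.146], TCP at [0.236, -0.469, 0.194] pointing down, gripper open.
Joint ranges: [-2.53, 2.53], [-0.77, 2.02], [0.04, 2.7], [-1, 4.14], [0.28, 2.66], [-3.11, 3.11]. Speed limits (rad/s): [2.57, 2.57, 3.14, 3.14, 3.14, 3.14].

## Interface

Orientations are given as [roll, pitch, yaw] about the fixed x, y, z axes, in that order (R = Rz(yaw) Ry(pitch) Rx(roll)).
In Python, from cell import readout, cams, ticket, robot gives the robot as it stands. The module is installed in compiled form; this text tells all that it offers.
- The arm moves only by the tool jog_arm, never from a script. Its argument "plan" is a list of rows, each a list of 5 numbers: the shift along the world's x, y, z each as a share of 0.08 m, from -1 to 1, then the turn about the world's z as a share of 90 degrees, from -1 to 1, then the opening, from -1 (shut) to 1 (fully open). A call has 1 to 12 rows; each row is the pose to reach, as a shift and turn from the pose commanded when the call began; what a row does not reach only later rows make up. A row lasts 1/10 s, in which the tool goes at most 50 mm and 8.59 degrees, less where a joint would pass 70% of its speed; a pose out of reach is approached as far as the arm can. A call with a number of a shift or a turn outside -1 to 1 is refused whole. A call with a gripper value outside its range is refused whole. The fingers move at their own pace and stop on an object; "squeeze" is the grip in N (left out, the last holds). Time passes only in rows, so rows that repeat a pose let the fingers close. It gives the time, the measured TCP pose, the force, the opening and the grip force at its end, in the units of the state.
- readout.observe(): the state, without advancing time (a new reading comes with each control period).
- cams.read_camera(name): name is "side" or "top"; returns the picture (384x512x3 uint8, blue, green, red); there is no depth.
- cams.calibration(name): a dict with "K" (3x3 intrinsics, pixels), "k1" (the pictures are not rectified: a ray, as slopes to the right and down, at radius r is drawn at 1 + k1 r^2 times it, then the intrinsics apply), "world_from_camera" (4x4, takes a point from camera to world coordinates). Camera axes: x right, y down, z forward; pixel columns grow to the right and rows downward; lengths in m; the calibration is good to about 2 mm. A picture is of the moment at which its call begins. calibration takes no time and is no camera call.
- ticket.hand_in(): hands the job in; it is judged then, once.
The state is a dict: "time": time; "qpos": joint angles; "qvel": joint speeds; "joint_efforts": joint torques, N m; "tool_pos": TCP position; "tool_rot": TCP orientation; "contact_force": force on the tool from outside, world axes, zero at the start; "torque": the same for the moment, N m; "opening": finger opening in m; "grip_force": force on a finger pad.
Only numpy, scipy, OpenCV 4.12 (cv2) and the standard library are available. Lean on these libraries where they do the work, as an engineer would, in place of code of your own. Each camera call takes 0.05 s, during which the arm holds its last target. There are 200 camera calls.

## Task

Lock the welding turntable at its yellow mark: push the faceplate round by its black peg until the yellow-painted slot stands in front of the locking bolt, then push the bolt by its knob fully home into that slot. The tee coupon must ride along lying flat near the middle of the faceplate, nothing is to be picked up, and the other things on the table stay where they are; finish with the hand clear.

Things in the scene. Friction and masses are not known exactly. Their poses are not given: they have to be found in the camera images.
- turntable: Bench welding turntable, fixed to the table. Origin on its upright spindle axis at table level, z up; its x axis is the way the locking bolt travels, from bolt to spindle. Round base plate, 208 mm diameter. Only the faceplate's peg, the bolt's knob and the coupon rise above z = 60 mm.
- bolt_line (a point): Fixed point where the bolt's centre line meets the faceplate's rim (turntable frame x = -95, y = 0, z = 56 mm): the yellow slot's mouth belongs here. Behind it the bolt's blue-grey guide block, 46 mm wide, top at z = 45 mm, runs to x = -208 mm; two keeper straps with a thin yellow line bridge the bolt from x = -99 to -123 mm, top at z = 60 mm.
- faceplate (a joint): Angle of the faceplate about the spindle, rad: 0 (or any whole turn) when the yellow slot faces the bolt, growing anticlockwise from above. Turns endlessly both ways; about 0.12 N m of bearing friction keeps it where it is left. Grey steel disc, 190 mm diameter, z = 44 to 56 mm, four slots cut in from the rim 90 degrees apart, 16.5 mm wide, 33 mm deep, mouths flared to 22 mm.
- yellow_slot (a point): Mouth of the one slot with yellow paint on both sides: the slot's middle on the faceplate's rim, at the top face (95 mm from the spindle, z = 56 mm). Turns with the plate.
- turn_peg (a point): Top centre of the upright black hand peg on the faceplate: 16 mm diameter, from z = 56 to 106 mm, 84 mm from the spindle, midway between two plain slots, 135 degrees clockwise of the yellow slot seen from above (at turntable angle +45 degrees when the yellow slot is lined up). Pushed sideways it turns the plate.
- bolt (a joint): Travel of the locking bolt, m: 0 drawn back, 0.042 fully home (hard stop). Flat steel bar 14 mm wide, z = 45 to 55 mm; its nose tapers over the last 12 mm, stands 15 mm short of the rim at 0 and 27 mm inside it at 0.042. The nose finds a slot up to about 8 mm off; against solid rim it stops at about 0.015. Friction about 2.5 N; it stays where it is left.
- bolt_knob (a point): Top centre of the upright black knob on the bolt: 16 mm diameter, z = 55 to 105 mm, 174 mm from the spindle along the turntable's -x when the bolt is drawn back. The bolt's tail reaches 18 mm behind it, top at z = 55 mm.
- coupon_tee: The work: a loose tee-joint coupon (bright tee on a dark backing plate, 62x108x33 mm) lying near the middle of the faceplate and riding along as it turns. Origin: centre of its underside (z = 56 mm), z up.
- disc_slug: Bystander: a dark steel disc slug, 44 mm diameter, 10 mm thick, loose beside the turntable. Origin: centre of its underside.
- hex_nut_1: Bystander: a large bright hex nut, 28x25x15 mm, loose beside the turntable. Origin: centre of its underside.
- centre_punch: Bystander: a steel centre punch, 105 mm long, 14 mm thick, loose beside the turntable. Origin: centre of its underside.
- coupon_0: Bystander: a flat bright steel coupon, 90x46x10 mm, loose beside the turntable. Origin: centre of its underside.
- ceramic_2: Bystander: an orange ceramic torch nozzle standing up, 22 mm diameter, 39 mm tall, loose beside the turntable. Origin: centre of its underside.
- coupon_1: Bystander: a flat dark steel coupon, 85x40x10 mm, loose on the table. Origin: centre of its underside.
Mind the look-alikes: they are no part of the job. There is more than one size of the coupon_tee; the job needs the largest.

How it is judged:
On the way:
1. the yellow slot stands in front of the bolt (mouth within 11 mm of the bolt's line) while the bolt is still out of the faceplate (horizontal distance between yellow_slot and bolt_line below 0.011 m and value of joint bolt below 0.017 m), for 0.1 s.
At the end, for the whole second after the job is handed in: The bolt is home in the yellow slot (at least 38 of its 42 mm of travel, the slot within 5 mm of the bolt's line) and at rest, and the tee coupon lies flat on the faceplate within 30 mm of the spindle axis (value of joint bolt above 0.038 m and horizontal distance between yellow_slot and bolt_line below 0.005 m and velocity of joint bolt between -0.005 and 0.005 m/s and angle between coupon_tee's own z axis and vertical below 0.06 rad and height (world z) of coupon_tee between 0.052 and 0.062 m and horizontal distance between coupon_tee and turntable below 0.03 m); the robot touches nothing.
It fails at once if the tee coupon is lifted or tipped (height (world z) of coupon_tee above 0.07 m or angle between coupon_tee's own z axis and vertical above 0.15 rad).
It fails at once if a bystander is moved or lifted more than 25 mm (distance of any of disc_slug, hex_nut_1, centre_punch, coupon_0, ceramic_2, coupon_1 from where it was at the start of the episode above 0.025 m).
It also fails if it takes over 45 s, if anything falls off the work surface, if the arm or the gripper's body presses on something with over 40 N, if the wrist force passes 120 N, or if a joint passes its speed limit or range.

## Working session

There is one attempt and no reset: what is moved stays moved. The work goes in short steps, Python scripts to look and compute and a tool call to move; the robot and the scene stay as the last step left them, time stands still between calls to the robot, and variables do not carry over. Pictures are saved under pics/ and viewed, at most 10 in all, crops included, and the job is handed in when it is done.

Besides the shell and the picture viewer there is one more tool, called after "Emit:" as name(argument=value, ...) on one line, values as JSON. jog_arm: Moves the arm, as the interface text tells. Shift numbers are shares of 0.08 m and turn numbers shares of 90 degrees, none past 1 either way. Its arguments: {"type":"object","properties":{"plan":{"type":"array"},"squeeze":{"type":"number"}},"required":["plan"]}

```bash
mkdir -p pics; cat > h.py <<'E'
import numpy as np, cv2
from cell import readout, cams
def px2w(name,u,v,z):
    c=cams.calibration(name);K=np.array(c["K"]);T=np.array(c["world_from_camera"]);k=c["k1"]
    d=np.array([(u-K[0,2])/K[0,0],(v-K[1,2])/K[1,1]]);s=d.copy()
    for _ in range(30): s=d/(1+k*(s@s))
    r=T[:3,:3]@np.array([s[0],s[1],1]);o=T[:3,3]
    return o+r*(z-o[2])/r[2]
def w2px(name,p):
    c=cams.calibration(name);K=np.array(c["K"]);T=np.array(c["world_from_camera"])
    q=T[:3,:3].T@(np.array(p)-T[:3,3]);s=q[:2]/q[2];s=s*(1+c["k1"]*(s@s))
    return K[0,0]*s[0]+K[0,2],K[1,1]*s[1]+K[1,2]
E
python3 - <<'E'
from h import *
for n in("top","side"):
    cv2.imwrite(f"pics/{n}0.png",cams.read_camera(n)); c=cams.calibration(n); print(np.round(c["world_from_camera"],3).tolist(),c["k1"])
s=readout.observe();print(s["time"],s["tool_pos"],s["tool_rot"],s["opening"])
E
```

```text
[[0.087, -0.975, 0.207, 0.327], [-0.996, -0.086, 0.013, -0.04], [0.005, -0.207, -0.978, 1.058], [0.0, 0.0, 0.0, 1.0]] -0.08524413787709036
[[0.979, -0.125, 0.161, 0.313], [-0.203, -0.549, 0.81, -1.173], [-0.013, -0.826, -0.563, 0.884], [0.0, 0.0, 0.0, 1.0]] -0.024193133236924298
0.1 [ 0.23569301 -0.46865145  0.19330813] [-3.14021240e+00 -2.14068965e-04  4.65790769e-01] 0.09197075746609212
```

View pics/top0.png

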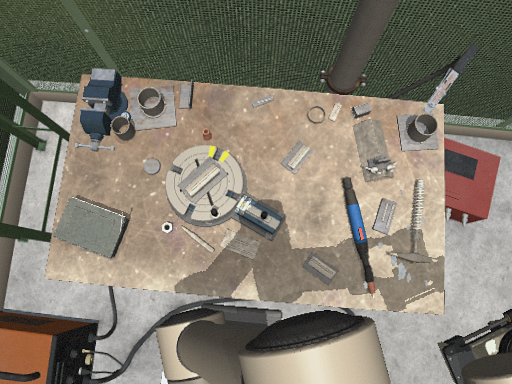

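View pics/side0.png

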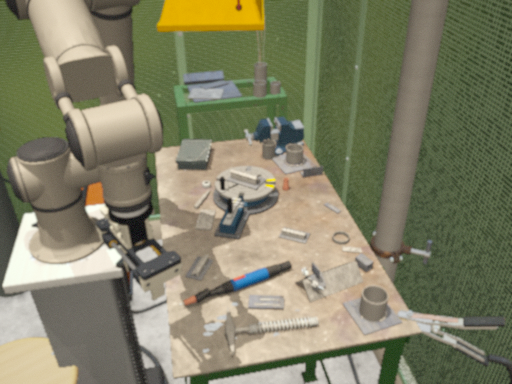

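The turntable is at about (205,185) in the top view. The tee lies on it at (203,180), the yellow slot is at (218,155), the peg near (214,212) and the bolt guide near (262,215). The other tee-like coupons, at (296,155), (320,266) and (384,216), are off the plate. I'll enlarge to confirm.

```bash
python3 - <<'E'
import cv2
i=cv2.imread("pics/top0.png")[125:275,140:340]
cv2.imwrite("pics/c0.png",cv2.resize(i,None,fx=4,fy=4,interpolation=cv2.INTER_CUBIC))
E
```

```text
(no output)
```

View pics/c0.png

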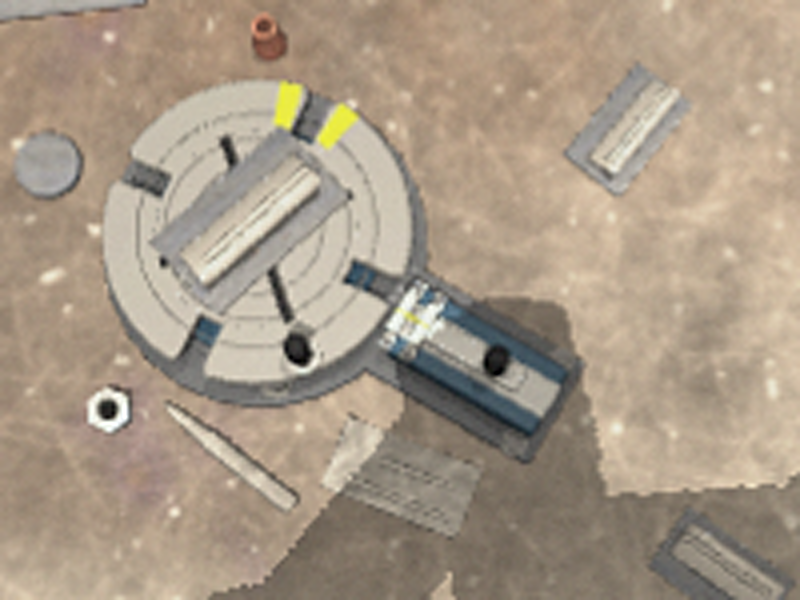

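The crop shows: the largest tee on the plate; the yellow slot mouth at crop (325,98); plain slots at (140,178), (360,275) and (200,340); the peg (297,345); the knob (497,358); and the yellow keeper line (412,318). Top-image pixels are 140+x/4, 125+y/4.

```bash
cat >> h.py <<'E'
def cp(x,y,z): return px2w("top",140+(x+.5)/4-.5,125+(y+.5)/4-.5,z)
E
python3 - <<'E'
from h import *
from scipy.optimize import least_squares
rim=np.array([cp(x,y,.056)[:2] for x,y in [(104,235),(120,180),(142,150),(200,100),(262,82),(375,125),(404,180),(413,232),(403,278),(215,381),(270,384),(130,303),(165,352),(325,371)]])
f=least_squares(lambda p:np.hypot(*(rim-p[:2]).T)-p[2],[.4,.1,.09]);c=f.x[:2];print("c,R",f.x,f.fun.round(4)*1000)
k=cp(496,353,.105)[:2];p=cp(296,341,.106)[:2];y=cp(325,97,.056)[:2];l=cp(412,318,.060)[:2]
for n,q in dict(knob=k,peg=p,yel=y,line=l).items(): print(n,q.round(4),np.hypot(*(q-c)),np.degrees(np.arctan2(*(q-c)[::-1])))
for n,q in dict(punch1=(298,505),punch0=(168,403),nut=(108,410),coupA=(345,415),coupB=(455,535),coup2=(480,460),guide1=(580,370),guide2=(530,460),nozzle=(266,35),tee1=(570,155),slug=(47,163),teeA=(150,243),teeB=(285,130),teeC=(352,195),teeD=(212,312)).items(): print(n,cp(*q,.056 if n[:4]in("teeA","teeB","teeC","teeD") else .01)[:2].round(3))
E
```

```text
c,R [0.52879008 0.09526721 0.0934539 ] [ 3.   0.3 -2.5 -0.9  1.5  2.6 -0.9 -1.  -2.2  1.8  0.3 -3.  -0.2  1.1]
knob [ 0.46   -0.0528] 0.16328338692637337 -114.92331339017213
peg [0.4567 0.0617] 0.07954321376121917 -155.00488855833544
yel [0.6169 0.0654] 0.09304022192144419 -18.69944890038766
line [ 0.483  -0.0014] 0.10695791322526575 -115.36511133356981
punch1 [0.368 0.06 ]
punch0 [0.424 0.148]
nut [0.416 0.185]
coupA [0.426 0.037]
coupB [ 0.358 -0.038]
coup2 [ 0.406 -0.05 ]
guide1 [ 0.467 -0.107]
guide2 [ 0.408 -0.081]
nozzle [0.669 0.113]
tee1 [ 0.605 -0.091]
slug [0.571 0.245]
teeA [0.516 0.162]
teeB [0.594 0.088]
teeC [0.556 0.042]
teeD [0.477 0.12 ]
```

```bash
cat >> h.py <<'E'
def overlay(name,box,f,c,th,yel,kr):
    i=cams.read_camera(name);x0,y0,x1,y1=box
    i=cv2.resize(i[y0:y1,x0:x1],None,fx=f,fy=f,interpolation=cv2.INTER_CUBIC)
    def P(r,a,z):
        u,v=w2px(name,[c[0]+r*np.cos(a),c[1]+r*np.sin(a),z]);return (int((u-x0+.5)*f-.5),int((v-y0+.5)*f-.5))
    for a in np.arange(0,6.28,.26): cv2.circle(i,P(.095,a,.056),2,(0,255,0),-1)
    b=th+np.pi
    for r,a,z,col in[(.095,yel,.056,(255,0,255)),(.084,yel-np.radians(135),.106,(0,0,255)),(.084,yel-np.radians(135),.056,(0,128,255)),(kr,b,.105,(0,0,255)),(kr,b,.055,(0,128,255)),(.095,b,.056,(255,255,0)),(.208,b,.045,(255,255,0))]: cv2.circle(i,P(r,a,z),3,col,-1)
    return i
E
python3 - <<'E'
from h import *
a=(np.array([.5288,.0953]),np.radians(64.7),np.radians(-19.4),.174)
t=overlay("top",(155,135,295,255),4,*a);s=overlay("side",(190,155,300,245),5,*a)
o=np.zeros((480,1110,3),np.uint8);o[:,:560]=t;o[:450,560:]=s
cv2.imwrite("pics/o0.png",cv2.resize(o,(800,346),interpolation=cv2.INTER_AREA)); cv2.imwrite("pics/o0s.png",s)
cv2.imwrite("pics/o0t.png",t)
E
```

```text
(no output)
```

View pics/o0t.png

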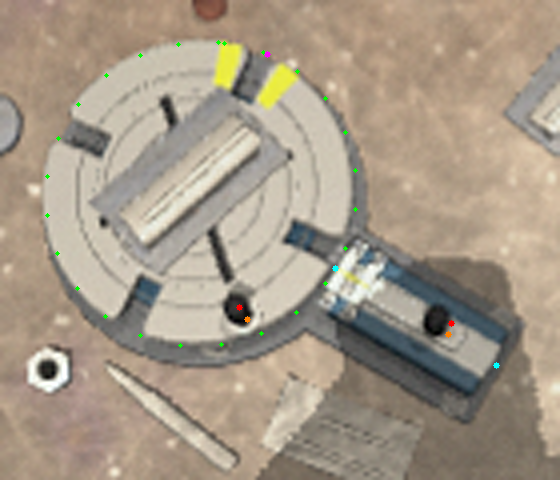

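View pics/o0s.png

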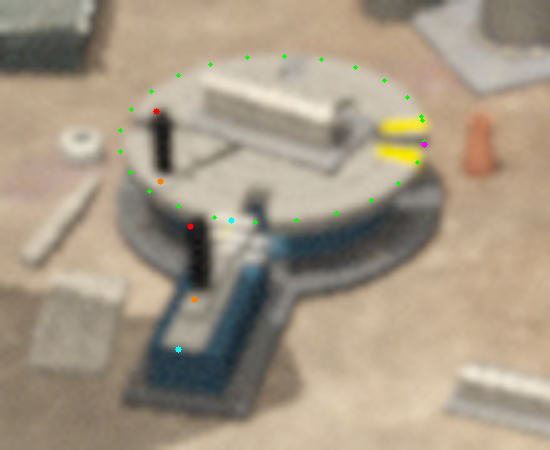

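```bash
python3 - <<'E'
from h import *
from scipy.optimize import least_squares
B={"top":(155,135,4),"side":(190,155,5)}
obs=[("top","k",.105,437,314),("side","k",.105,197,224),("side","k",.055,200,286),("top","p",.106,237,304),("side","p",.106,161,116),("side","p",.056,163,170),("top","y",.056,259,51),("side","y",.056,426,139),("top","g",.045,487,361),("side","g",.045,187,349)]
rimt=[(x-60,y-40) for x,y in [(104,235),(120,180),(142,150),(200,100),(262,82),(375,125),(404,180),(413,232),(403,278),(215,381),(270,384),(130,303),(165,352),(325,371)]]
rims=[(120,140),(160,87),(285,55),(360,68),(405,97),(395,187),(140,187),(330,216)]
def pr(n,p):
    u,v=w2px(n,p);x,y,f=B[n];return (u-x+.5)*f-.5,(v-y+.5)*f-.5
def res(q):
    c=q[:2];th,yl,kr=q[2:5];sh={"top":q[5:7],"side":q[7:9]}
    m={"k":(kr,th+np.pi),"p":(.084,yl-np.radians(135)),"y":(.095,yl),"g":(.208,th+np.pi)};r=[]
    for n,o,z,u,v in obs:
        R,a=m[o];s=sh[n];a,b=pr(n,[c[0]+R*np.cos(a)+s[0],c[1]+R*np.sin(a)+s[1],z]);r+=[(a-u)/4,(b-v)/4]
    for n,l in("top",rimt),("side",rims):
        for u,v in l:
            x,y,f=B[n];w=px2w(n,x+(u+.5)/f-.5,y+(v+.5)/f-.5,.056)[:2]-sh[n]-c;r.append((np.hypot(*w)-.095)/.0025)
    return np.r_[r,q[5:]/.002]
f=least_squares(res,[.529,.095,1.13,-.33,.17,0,0,0,0],loss="soft_l1");q=f.x
print(q.round(4),np.degrees(q[2:4]));print(res(q).round(1))
for n,R,a in(("knob",q[4],q[2]+np.pi),("peg",.084,q[3]-np.radians(135))):print(n,q[:2]+R*np.array([np.cos(a),np.sin(a)]))
E
```

```text
[ 5.2930e-01  9.6200e-02  1.1372e+00 -3.0460e-01  1.6600e-01 -1.0000e-04
  6.0000e-04  1.0000e-04 -6.0000e-04] [ 65.15438214 -17.45167621]
[ 0.2 -0.   0.2 -1.3  0.4  1.2  1.3  0.2 -0.3 -0.7  0.2  3.3  0.5  0.3
 -0.1  0.5  2.2  0.2 -1.2  0.1 -0.  -1.2 -2.2 -1.5 -0.3  0.7 -0.5 -0.4
 -0.8  0.2 -0.2 -2.2 -0.8  0.3  0.1 -0.5  0.4  0.3 -0.7  0.2  1.   0.5
 -0.   0.3  0.  -0.3]
knob [ 0.45958373 -0.05442458]
peg [0.45486234 0.05737378]
```

Emit:
jog_arm(plan=[[0.4,0.5,0,0,-0.1],[0.4,1,0,0,-0.1],[0.4,1,0,0,-0.1]])

```text
time: 0.5
tool_pos: [0.2679, -0.3845, 0.1935]
tool_rot: [-3.138, -0.001, 0.469]
contact_force: [0.8, -1.0, 0.3]
opening: 0.0723
grip_force: 0.0
```

Emit:
jog_arm(plan=[[0.4,0.5,0,0,-0.1],[0.4,1,0,0,-0.1],[0.4,1,0,0,-0.1]])

```text
time: 0.8
tool_pos: [0.2997, -0.3054, 0.1938]
tool_rot: [-3.139, -0.0, 0.469]
contact_force: [-0.2, -0.7, 0.1]
opening: 0.0484
grip_force: 0.0
```

Emit:
jog_arm(plan=[[0.4,0.5,0,0,-0.1],[0.4,1,0,0,-0.1],[0.4,1,0,0,-0.1]])

```text
time: 1.1
tool_pos: [0.3317, -0.2263, 0.1939]
tool_rot: [-3.14, -0.0, 0.469]
contact_force: [0.1, -0.5, -0.5]
opening: 0.0419
grip_force: 0.0
```

Emit:
jog_arm(plan=[[0.4,0.5,0,0,-0.1],[0.4,1,0,0,-0.1],[0.4,1,0,0,-0.1]])

```text
time: 1.4
tool_pos: [0.364, -0.1469, 0.1939]
tool_rot: [-3.141, -0.0, 0.469]
contact_force: [-0.5, -0.9, -0.5]
opening: 0.0417
grip_force: 0.0
```

Emit:
jog_arm(plan=[[0.4,0.5,0,0,-0.1],[0.4,1,0,0,-0.1],[0.4,1,0,0,-0.1]])

```text
time: 1.7
tool_pos: [0.3964, -0.0672, 0.1939]
tool_rot: [-3.141, -0.0, 0.469]
contact_force: [1.4, -0.2, 0.0]
opening: 0.0412
grip_force: 0.0
```

Emit:
jog_arm(plan=[[0.4,0.5,0,0,-0.1],[0.4,1,0,0,-0.1],[0.4,1,0,0,-0.1],[0.4,1,0,0,-0.1]])

```text
time: 2.1
tool_pos: [0.4284, 0.0099, 0.1939]
tool_rot: [3.14, 0.0, 0.467]
contact_force: [0.1, -0.7, 0.4]
opening: 0.0414
grip_force: 0.0
```

Emit:
jog_arm(plan=[[0.34,0.6,0,0,-0.1],[0.34,0.6,0,0,-0.1],[0.34,0.6,-0.5,0,-0.1],[0.34,0.6,-0.75,0,-0.1],[0.34,0.6,-0.75,0,-0.1]])

```text
time: 2.6
tool_pos: [0.4533, 0.057, 0.1316]
tool_rot: [-3.14, 0.005, 0.464]
contact_force: [0.5, 0.8, 0.0]
opening: 0.0413
grip_force: 0.0
```

```bash
python3 - <<'E'
from h import *
a=(np.array([.5293,.0962]),np.radians(65.1),np.radians(-18),.167)
t=overlay("top",(155,135,295,255),3,*a);s=overlay("side",(190,135,300,245),3.3,*a)
o=np.zeros((363,800,3),np.uint8);o[:360,:420]=t;o[:s.shape[0],420:420+s.shape[1]]=s[:363,:380]
cv2.imwrite("pics/o1.png",o);print(readout.observe()["tool_pos"])
E
```

```text
[0.45554203 0.05742661 0.13444456]
```

View pics/o1.png

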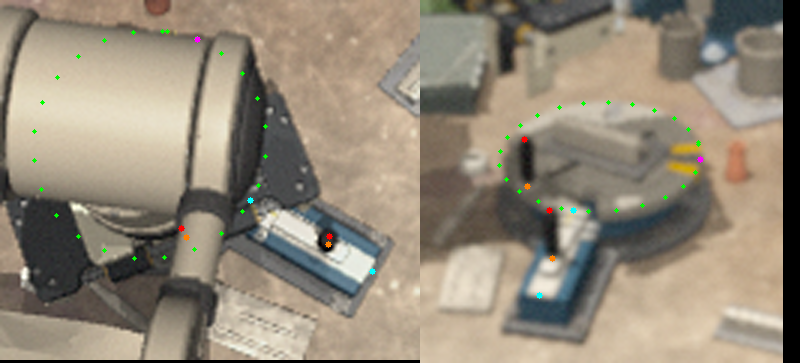

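The top view shows the arm over the plate. The side crop matches the model on peg and knob, but the gripper isn't in it, so I'll check the full side frame.

```bash
python3 - <<'E'
from h import *
i=cams.read_camera("side");p=readout.observe()["tool_pos"];print(p,w2px("side",p))
cv2.circle(i,tuple(int(x) for x in w2px("side",p)),2,(0,0,255),-1)
cv2.imwrite("pics/s2.png",cv2.resize(i[60:260,120:360],None,fx=3,fy=3))
E
```

```text
[0.45605074 0.05768302 0.135053  ] (np.float64(221.36296348856365), np.float64(168.6936306059766))
```

View pics/s2.png

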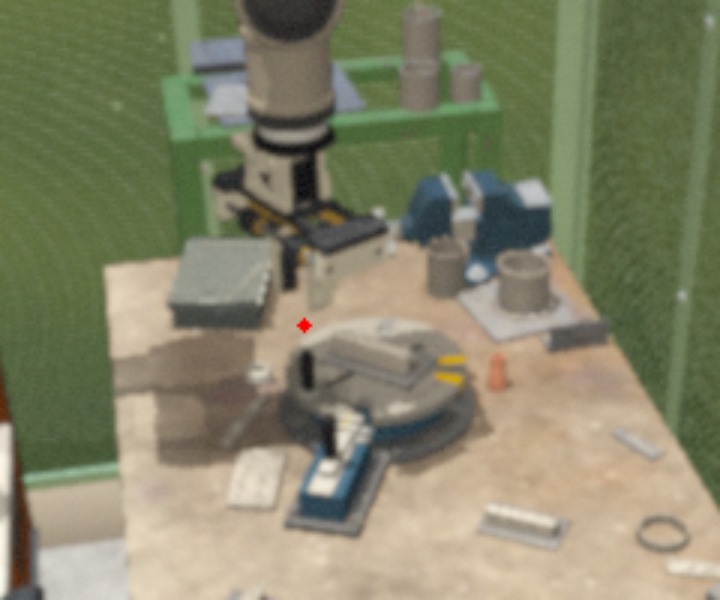

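```bash
python3 - <<'E'
from h import *
p=readout.observe()["tool_pos"];y=readout.observe()["tool_rot"][2]
ax=np.array([np.cos(y),np.sin(y)]);ay=np.array([np.sin(y),-np.cos(y)])
o=np.zeros((600,800,3),np.uint8)
for n,box,f,off in(("top",(120,110,270,260),2.6,0),("side",(150,60,300,210),2.6,400)):
    i=cams.read_camera(n);x0,y0,x1,y1=box;i=cv2.resize(i[y0:y1,x0:x1],None,fx=f,fy=f,interpolation=cv2.INTER_CUBIC)
    D=lambda q,c:cv2.circle(i,tuple(int((a-b+.5)*f) for a,b in zip(w2px(n,q),(x0,y0))),2,c,-1)
    for a in(-1,1):
        for h in (0,.03,.06): D(np.r_[p[:2]+a*.021*ay,p[2]+h],(0,0,255))
        for b in(-1,1):
            D(np.r_[p[:2]+a*.0375*ax+b*.095*ay,p[2]+.066],(255,0,255))
    o[:390,off:off+390]=i
cv2.imwrite("pics/s3.png",o[:390])
E
```

```text
(no output)
```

View pics/s3.png

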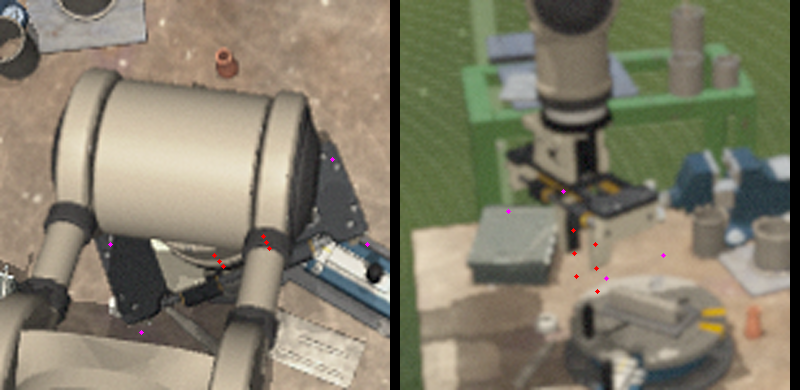

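The side view puts the fingertips near crop (573,250) and (598,268), about 25 px above the predicted points. I'll check this numerically against the first picture before descending.

```bash
python3 - <<'E'
from h import *
a=cv2.imread("pics/side0.png");s=readout.observe();p=s["tool_pos"];y=s["tool_rot"][2];ay=np.array([np.sin(y),-np.cos(y)])
b=cams.read_camera("side")
for k in(-1,1):
    u,v=w2px("side",np.r_[p[:2]+k*.021*ay,p[2]]);u2,v2=w2px("side",np.r_[p[:2]+k*.021*ay,p[2]+.05]);print(k,u,v,u2,v2)
for v in range(140,182,2):print(v,a[v,210:230:2].mean(1).astype(int) if 0 else a[v,208:232:2].mean(1).astype(int),b[v,208:232:2].mean(1).astype(int))
E
```

```text
-1 217.27024935346736 165.69390088808362 216.2989763349874 150.90724945283966
1 225.505709636614 171.43279596778763 224.67947842035048 156.4696549985227
140 [138 143 103  91  91  95  96  97 108 121 126 127] [137 132 111  64  72  80  76  62  64  78  89  89]
142 [152 151 123 130 149 158 162 160 160 161 169 170] [150 138 130  68  57  66 105 105  81  68  64  51]
144 [156 186 166 164 168 170 166 166 160 161 160 156] [149 137 126  60  45  59 132 137 137 135  95  98]
146 [158 151 159 163 165 171 170 166 161 163 155 153] [158 149 127  53  41  55  91 102 134 163 150 144]
148 [164 137 124 147 162 166 164 163 160 159 161 154] [165 157 128  60  34  61 110 127 132 160 143 128]
150 [154  89  98 133 160 163 164 162 156 152 149 152] [157 126 130  65  34  73 148 143 141 161 135 120]
152 [171  95 113 150 166 162 162 157 153 152 151 145] [173 114 127  69  26  67 144 145 136 147 147 140]
154 [134  89 122 155 164 163 158 159 157 156 151 151] [132  94 126  76  31  64 149 145 139 146 144 143]
156 [147  90 125 161 161 158 160 161 164 164 163 163] [147  93 120  92  89 124 156 147 138 141 141 143]
158 [ 95  9
[... 536 characters left out ...]
4 162 165 168 167 176 189] [105 129 161 163 166 165 164 166 165 168 177 188]
170 [153 160 163 163 163 163 161 168 176 186 191 208] [152 160 166 165 163 163 164 169 174 187 195 186]
172 [162 162 164 163 159 157 169 185 194 195 190 184] [162 164 164 163 161 160 169 185 193 192 180 152]
174 [162 159 161 165 162 171 189 193 195 191 189 173] [162 161 161 166 165 163 170 156 154 148 134 130]
176 [166 166 168 166 170 187 178 151 181 194 191 166] [169 167 167 166 162 141 120  95 120 130 131 121]
178 [172 173 171 165 155 155 106  63 137 185 184 173] [172 173 171 168 141 112  72  35  92 129 122 117]
180 [182 174 168 166 157 138  67  34  93 158 157 167] [180 172 171 163 131  95  53  34  68 108 111 114]
```

Emit:
jog_arm(plan=[[0,0,0,0,-1],[0,0,0,0,-1],[0,0,0,0,-1],[0,0,0,0,-1],[0,0,0,0,-1],[0,0,0,0,-1],[0,0,0,0,-1]])

```text
time: 3.6
tool_pos: [0.455, 0.0589, 0.1339]
tool_rot: [3.142, 0.0, 0.466]
contact_force: [0.6, 0.0, -1.0]
opening: 0.0006
grip_force: 0.0
```

```bash
python3 - <<'E'
from h import *
a=cv2.imread("pics/side0.png").astype(int);s=readout.observe();p=s["tool_pos"]
b=cams.read_camera("side").astype(int)
print(p,s["opening"],w2px("side",p))
for v in range(148,178,2):print(v,abs(a-b)[v,206:236:2].mean(1).astype(int))
E
```

```text
[0.45500836 0.05894486 0.13392931] 0.0005906773780305079 (np.float64(220.96815906768379), np.float64(168.84453644332024))
148 [ 1  0  0  1 14 39 37 26 25 21  5 13 18  9  9]
150 [ 2  1  3  2  3 32 39 23 21  5 13 18 27  8 11]
152 [ 3  4  2  4 20 32 36 19 15  5  7  5  4  5  6]
154 [ 3  0  5  6 16 34 36 12 16 13  4  4  3  2  1]
156 [ 1  2  1  2 12 30 30 15 18 20  9  0  1  4  1]
158 [ 1  5  2  0  1 26 42 27 34 25  6  2  1  1  1]
160 [ 1  3  2  2  3 13 37 27 19  4  0  0  1  0  0]
162 [4 4 0 1 0 0 1 1 0 1 3 3 2 3 1]
164 [4 3 4 1 0 1 3 4 2 5 3 3 0 1 1]
166 [1 1 3 3 1 1 1 2 1 1 2 1 1 1 0]
168 [2 0 2 2 1 0 1 2 1 1 3 2 2 0 1]
170 [ 2  0  2  1  0  1  1  3  1  1  1  2 21 41 41]
172 [ 1  1  3  4  2  1  1  2  1  3  3 13 37 41 50]
174 [ 1  1  1  0  1  5  7 19 37 38 44 56 45 20 24]
176 [ 2  3  1  1  0 11 44 60 59 60 60 61 45 22 21]
```

Emit:
jog_arm(plan=[[0,0,0,0,-0.1],[0,0,0,0,-0.1],[0,0,0,0,-0.1],[0,0,0,0,-0.1],[0,0,-0.2,0,-0.1],[0,0,-0.4,0,-0.1],[0,0,-0.6,0,-0.1],[0,0,-0.75,0,-0.1],[0,0,-0.75,0,-0.1]])

```text
time: 4.55
tool_pos: [0.4539, 0.0589, 0.0727]
tool_rot: [-3.14, 0.003, 0.466]
contact_force: [0.3, -0.2, -0.9]
opening: 0.0414
grip_force: 0.0
```

```bash
cat >> h.py <<'E'
def yel():
    b=cams.read_camera("side");h=cv2.cvtColor(b,cv2.COLOR_BGR2HSV);m=cv2.inRange(h,(22,150,110),(34,255,255));m[:160]=0;m[225:]=0;m[:,:190]=0;m[:,300:]=0
    n,_,st,ce=cv2.connectedComponentsWithStats(m)
    return [(int(st[i,4]),ce[i].round(1).tolist()) for i in range(1,n) if st[i,4]>4]
E
python3 - <<'E'
from h import *
a=cv2.imread("pics/side0.png").astype(int);s=readout.observe();p=s["tool_pos"];b=cams.read_camera("side").astype(int)
print(p,s["opening"],w2px("side",p),s["contact_force"]);print(yel())
for v in range(164,198,2):print(v,b[v,206:240:2].mean(1).astype(int),abs(a-b)[v,206:240:2].mean(1).astype(int))
E
```

```text
[0.45387456 0.0589435  0.07265714] 0.04140160675326119 (np.float64(221.66133222205545), np.float64(186.32804833815956)) [ 0.30453918 -0.22224071 -0.92160711]
[(16, [270.6, 179.6]), (20, [269.8, 185.6])]
164 [ 59  94 121 131  78  41  49  85 134 132 133  99  76 105 128 139 144] [  4   5   7  24  87 124 112  76  29  31  29  64  89  63  36  22  13]
166 [ 70  96 118 132  85  34  44  77 108 125 160 155 141 144 146 148 143] [  1   2   8  35  80 128 119  87  59  41   6  10  28  25  25  24  33]
168 [ 81 103 115 138  94  35  49 106 130 127 159 155 132 143 145 146 146] [  2   5   6  23  65 128 114  56  35  40   7  21  56  48  46  44  46]
170 [ 92 120 143 137  96  33  45 147 149 138 158 144 120 142 147 147 155] [ 31  33  16  26  66 130 117  14  18  38  28  46  87  75  63  54  43]
172 [101 104 113 128 100  38  48 153 162 139 156 154 142 141 147 162 162] [ 56  57  49  36  63 121 109  15  23  55  39  36  41  46  60  56  57]
174 [106 110 105 115  97  73  98 159 146 136 144 148 142 133 126 135 140] [52 52 53 45 68 89 73 29 47 59 47 40 31 14 23 24 35]
176 [109 112 113 110 108 131 134 120 110 136 143 1
[... 748 characters left out ...]
8 [118 106  92  92  87  85  91  67  24  57  91  87  80 101 113 123 125] [ 35  53  69  72  73  76 100  77  19  44  75  63  73  74  73  68  66]
190 [ 95 105  94  92  79  75  90  99  75  91  96  85  83  94 106 125 131] [ 83  80  73  81  72  54  76  83  82  61  62  79 109  93  80  66  59]
192 [107 101  92  85  72  63  79  99 107 104  90  89  87  86  91 119 127] [ 84  63  61  81  72  69  43  53  68  72 100 102 105 100  96  71  58]
194 [99 81 89 80 61 59 67 81 92 92 91 95 94 90 91 96 98] [ 79  47  78  78  70  63  41  27  53  83 100  98  99 103 100  90  63]
196 [ 90  76  83  73  64  61  63  66  75  88  96 121 102  94  91  91  78] [ 51  77  90  90  69  61  45   9  19  29  51  48  78  99 106 101  66]
```

Emit:
jog_arm(plan=[[0,0,-0.1,0,-0.1],[0,0,-0.15,0,-0.1],[0,0,-0.15,0,-0.1]])

```text
time: 4.95
tool_pos: [0.4546, 0.0589, 0.0615]
tool_rot: [-3.141, 0.001, 0.466]
contact_force: [-0.2, 0.4, 0.2]
opening: 0.0414
grip_force: 0.0
```

Emit:
jog_arm(plan=[[0,0,-0.03,0,-0.1],[0,0,-0.03,0,-0.1]])

```text
time: 5.15
tool_pos: [0.455, 0.0589, 0.0594]
tool_rot: [-3.142, 0.0, 0.466]
contact_force: [-0.3, 0.3, 0.4]
opening: 0.0412
grip_force: 0.0
```

Emit:
jog_arm(plan=[[0,0,-0.03,0,-0.1],[0,0,-0.03,0,-0.1]])

```text
time: 5.35
tool_pos: [0.4549, 0.0589, 0.057]
tool_rot: [-3.142, 0.0, 0.466]
contact_force: [-0.1, 0.1, -0.4]
opening: 0.041
grip_force: 0.0
```

Emit:
jog_arm(plan=[[0,0,-0.03,0,-0.1],[0,0,-0.03,0,-0.1]])

```text
time: 5.55
tool_pos: [0.4549, 0.0589, 0.0545]
tool_rot: [-3.142, 0.0, 0.466]
contact_force: [0.9, 0.0, 0.1]
opening: 0.0415
grip_force: 0.0
```

No contact at a reported tip height below the plate top, so the vision is right: the real tips sit about 26 mm above the reported TCP. I'll lower a little more with force watch, then start along the arc.

Emit:
jog_arm(plan=[[0,0,-0.04,0,-0.1],[0,0,-0.08,0,-0.1],[0,0,-0.12,0,-0.1],[0,0,-0.12,0,-0.1]])

```text
time: 5.95
tool_pos: [0.4546, 0.0589, 0.0446]
tool_rot: [-3.141, 0.001, 0.466]
contact_force: [0.1, 0.3, 0.1]
opening: 0.0412
grip_force: 0.0
```

```bash
python3 - <<'E'
import numpy as np
c=np.array([.5293,.0962]);p=np.array([.455,.0589]);print(np.hypot(*(p-c)),np.degrees(np.arctan2(*(p-c)[::-1])))
r=.084
for a0 in (-153,-183,-213):
  A=np.radians(a0);S=c+r*np.array([np.cos(A),np.sin(A)])
  print(a0,[(((c+r*np.array([np.cos(a),np.sin(a)])-S)/.08).round(2).tolist(),round((np.degrees(a)-a0)/90,3)) for a in np.radians(a0-np.arange(6,37,6))])
E
```

```text
0.08313711565841093 -153.34248664469362
-153 [([-0.04, 0.1], np.float64(-0.067)), ([-0.08, 0.2], np.float64(-0.133)), ([-0.1, 0.31], np.float64(-0.2)), ([-0.11, 0.42], np.float64(-0.267)), ([-0.11, 0.53], np.float64(-0.333)), ([-0.1, 0.64], np.float64(-0.4))]
-183 [([0.01, 0.11], np.float64(-0.067)), ([0.03, 0.22], np.float64(-0.133)), ([0.07, 0.32], np.float64(-0.2)), ([0.11, 0.42], np.float64(-0.267)), ([0.17, 0.52], np.float64(-0.333)), ([0.23, 0.61], np.float64(-0.4))]
-213 [([0.06, 0.09], np.float64(-0.067)), ([0.14, 0.17], np.float64(-0.133)), ([0.22, 0.24], np.float64(-0.2)), ([0.31, 0.31], np.float64(-0.267)), ([0.4, 0.36], np.float64(-0.333)), ([0.5, 0.41], np.float64(-0.4))]
```

Emit:
jog_arm(plan=[[0,0,0,0,-0.45],[0,0,0,0,-0.45],[-0.02,0.05,0,-0.033,-0.45],[-0.04,0.1,0,-0.067,-0.45],[-0.06,0.15,0,-0.1,-0.45],[-0.08,0.2,0,-0.133,-0.45],[-0.09,0.26,0,-0.167,-0.45],[-0.1,0.31,0,-0.2,-0.45],[-0.11,0.36,0,-0.23,-0.45],[-0.11,0.42,0,-0.267,-0.45],[-0.11,0.48,0,-0.3,-0.45],[-0.11,0.53,0,-0.333,-0.45]])

```text
time: 7.15
tool_pos: [0.4458, 0.1013, 0.0452]
tool_rot: [3.141, 0.001, -0.059]
contact_force: [-0.5, -1.9, -0.3]
opening: 0.0251
grip_force: 0.9
```

```bash
cat >> h.py <<'E'
C=np.array([.5293,.0962])
def st():
    s=readout.observe();p=s["tool_pos"];d=p[:2]-C
    print(p.round(4),np.hypot(*d).round(4),np.degrees(np.arctan2(d[1],d[0])).round(1),s["tool_rot"][2].round(3),s["contact_force"].round(1))
    for n,q in yel():
        w=px2w("side",*q,.056)[:2]-C;print(n,q,np.hypot(*w).round(3),np.degrees(np.arctan2(w[1],w[0])).round(1))
E
python3 -c "
from h import *
st()"
```

```text
[0.4458 0.1013 0.0452] 0.0837 176.5 -0.059 [-0.5 -1.9 -0.3]
17 [269.2, 185.1] 0.08 -27.9
26 [265.0, 190.9] 0.084 -52.0
```

Emit:
jog_arm(plan=[[0,0.06,0,-0.033,-0.45],[0.01,0.11,0,-0.067,-0.45],[0.02,0.16,0,-0.1,-0.45],[0.03,0.22,0,-0.133,-0.45],[0.05,0.27,0,-0.167,-0.45],[0.07,0.32,0,-0.2,-0.45],[0.09,0.37,0,-0.233,-0.45],[0.11,0.42,0,-0.267,-0.45],[0.14,0.47,0,-0.3,-0.45],[0.17,0.52,0,-0.333,-0.45]])

```text
time: 8.2
tool_pos: [0.459, 0.1428, 0.045]
tool_rot: [3.14, 0.001, -0.581]
contact_force: [-2.5, -0.6, -0.5]
opening: 0.0254
grip_force: 1.0
```

Emit:
jog_arm(plan=[[0.03,0.05,0,-0.033,-0.45],[0.06,0.09,0,-0.067,-0.45],[0.1,0.13,0,-0.1,-0.45],[0.14,0.17,0,-0.133,-0.45],[0.18,0.21,0,-0.167,-0.45],[0.22,0.24,0,-0.2,-0.45],[0.26,0.28,0,-0.233,-0.45],[0.31,0.31,0,-0.267,-0.45],[0.31,0.31,0,-0.267,-0.45]])

```text
time: 9.1
tool_pos: [0.485, 0.1679, 0.0451]
tool_rot: [-3.141, -0.0, -0.999]
contact_force: [0.2, 0.2, -0.2]
opening: 0.0252
grip_force: 0.0
```

```bash
python3 -c "
from h import *
st()"
```

```text
[0.485  0.1679 0.0451] 0.0843 121.7 -0.999 [ 0.2  0.2 -0.2]
17 [240.8, 195.8] 0.079 -107.9
28 [252.6, 196.1] 0.085 -83.6
```

```bash
python3 - <<'E'
from h import *
for q in ([270.6,179.6],[269.8,185.6]):
    w=px2w("side",*q,.056)[:2]-C;print(np.hypot(*w).round(3),np.degrees(np.arctan2(w[1],w[0])).round(1))
i=cams.read_camera("side");f=6;x0,y0=195,145
i=cv2.resize(i[145:240,195:300],None,fx=f,fy=f,interpolation=cv2.INTER_CUBIC)
for d,col in((-96,(255,0,255)),(-106,(0,0,255)),(-114.9,(255,255,0))):
    a=np.radians(d)
    for r in(.062,.095):
        u,v=w2px("side",[C[0]+r*np.cos(a),C[1]+r*np.sin(a),.056]);cv2.circle(i,(int((u-x0+.5)*f),int((v-y0+.5)*f)),2,col,-1)
cv2.imwrite("pics/s4.png",i)
E
```

```text
0.083 -5.6
0.083 -29.5
```

View pics/s4.png

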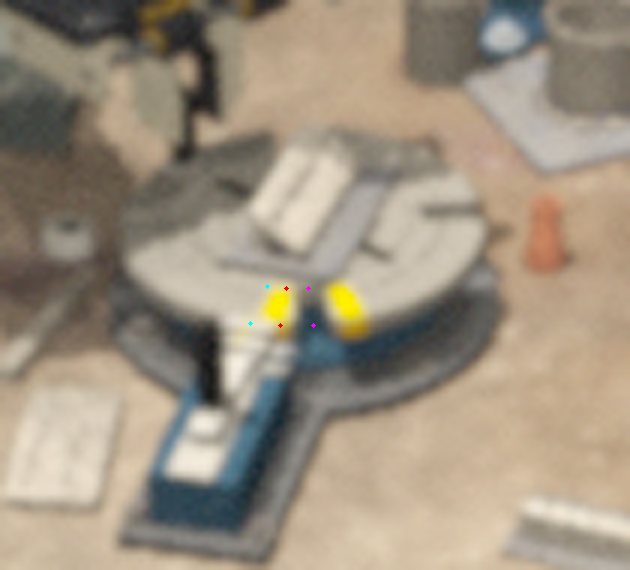

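The yellow slot is at about -96° (crop (310,300)), the bolt line is at -115°, and the tee still lies flat. I need 19° more.

Emit:
jog_arm(plan=[[0.04,0.02,0,-0.03,-0.45],[0.08,0.045,0,-0.06,-0.45],[0.12,0.065,0,-0.085,-0.45],[0.16,0.08,0,-0.11,-0.45],[0.2,0.1,0,-0.14,-0.45],[0.24,0.11,0,-0.165,-0.45],[0.28,0.12,0,-0.19,-0.45],[0.32,0.13,0,-0.21,-0.45],[0.32,0.13,0,-0.21,-0.45]])

```text
time: 10.1
tool_pos: [0.5102, 0.1781, 0.0451]
tool_rot: [3.142, 0.0, -1.329]
contact_force: [-0.8, 0.4, 0.4]
opening: 0.0249
grip_force: 0.1
```

```bash
python3 - <<'E'
from h import *
st()
b=cams.read_camera("top");h=cv2.cvtColor(b,cv2.COLOR_BGR2HSV);m=cv2.inRange(h,(22,120,90),(36,255,255))[135:260,150:290]
n,_,s,ce=cv2.connectedComponentsWithStats(m)
for i in range(1,n):
    if s[i,4]>2:
        w=px2w("top",*(ce[i]+[150,135]),.056)[:2]-C;print(s[i,4],ce[i].round(1)+[150,135],np.hypot(*w).round(3),np.degrees(np.arctan2(w[1],w[0])).round(1))
E
```

```text
[0.5102 0.1781 0.0451] 0.0841 103.1 -1.329 [-0.8  0.4  0.4]
20 [231.9, 194.5] 0.08 -128.0
27 [243.2, 196.6] 0.083 -102.6
54 [234.7 192.1] 0.078 -103.5
56 [227.4 204.6] 0.079 -129.4
```

Side vision gives the slot at -115.3° and top vision -116.4°, against a bolt line of about -115°, so it is aligned. I'll lift off and go behind the knob.

Emit:
jog_arm(plan=[[0,0,0,0,-0.2],[0,0,0,0,-0.2],[0,0,0.3,0,-0.2],[0,0,0.7,0,-0.2],[0,0,1,0,-0.2],[0,0,1,0,-0.2]])

```text
time: 10.8
tool_pos: [0.5124, 0.1785, 0.1287]
tool_rot: [-3.135, -0.0, -1.329]
contact_force: [-0.1, 0.0, -0.4]
opening: 0.0367
grip_force: 0.0
```

Emit:
jog_arm(plan=[[-0.1,-0.4,0,-0.055,-1],[-0.2,-0.82,0,-0.11,-1],[-0.2,-0.82,0,-0.11,-1]])

```text
time: 11.1
tool_pos: [0.493, 0.1018, 0.124]
tool_rot: [3.139, 0.012, -1.496]
contact_force: [-0.1, 1.0, -0.2]
opening: 0.0176
grip_force: 0.0
```

Emit:
jog_arm(plan=[[-0.1,-0.4,0,-0.055,-1],[-0.2,-0.82,0,-0.11,-1],[-0.2,-0.82,0,-0.11,-1]])

```text
time: 11.4
tool_pos: [0.4767, 0.0305, 0.124]
tool_rot: [3.141, 0.023, -1.66]
contact_force: [-0.7, -0.3, 0.0]
opening: 0.0004
grip_force: 0.0
```

Emit:
jog_arm(plan=[[-0.1,-0.4,0,-0.055,-1],[-0.2,-0.82,0,-0.11,-1],[-0.2,-0.82,0,-0.11,-1]])

```text
time: 11.7
tool_pos: [0.4599, -0.0389, 0.1239]
tool_rot: [-3.141, 0.03, -1.825]
contact_force: [-0.0, 0.9, -0.4]
opening: 0.0005
grip_force: 0.0
```

Emit:
jog_arm(plan=[[-0.1,-0.4,0,-0.055,-1],[-0.2,-0.82,0,-0.11,-1],[-0.2,-0.82,0,-0.11,-1],[-0.2,-0.82,0,-0.11,-1]])

```text
time: 12.1
tool_pos: [0.443, -0.1053, 0.1239]
tool_rot: [-3.14, 0.038, -1.988]
contact_force: [-0.1, -0.6, -0.3]
opening: 0.0003
grip_force: 0.0
```

```bash
python3 - <<'E'
from h import *
st();s=readout.observe();print(s["qpos"],s["opening"])
p=s["tool_pos"];a=cv2.imread("pics/side0.png").astype(int);b=cams.read_camera("side").astype(int)
u,v=w2px("side",p);print(u,v,"tip at +26mm",w2px("side",p+[0,0,.026]))
u,v=int(u),int(v)
for r in range(v-20,v+6,2):print(r,abs(a-b)[r,u-14:u+16:2].mean(1).astype(int))
E
```

```text
[ 0.443  -0.1053  0.1239] 0.2192 -113.2 -1.988 [-0.1 -0.6 -0.3]
21 [232.0, 194.4] 0.079 -128.0
27 [243.2, 196.7] 0.084 -102.6
[-0.43096662  0.28716249  1.81943364  0.04463671  1.03468355  3.10435368] 0.00015586190214889436
225.67870184477667 203.63567098042944 tip at +26mm (np.float64(225.21591269110394), np.float64(195.61316454816082))
183 [49 56 56 40 13 92 47 24 30 46 61 21  6 57 56]
185 [36 55 47 38 24 77 49 25 32 32 56 16  5 20 17]
187 [41 57 24 27 27 71 47 27 24  8 17 10 18 34 46]
189 [60 53 33 15 33 26 17  4 10 26 50 15 35 38 23]
191 [51 60 57  8  7 35 76 35 28 38 23 25 16 25 45]
193 [55 54 60 38 23 11 63 56 40 32 40 90 46 55 25]
195 [ 52  52  54  54  11  27  27  34  36  40  74  54  43 101  10]
197 [55 54 51 44  5  4  6  9 21 36 41 61 87 84 19]
199 [58 48 51 25  3  1  7  1 12  7 23 46 56 55 48]
201 [60 55 47 13  3  3  1  4  6  4 24 52 51 52 33]
203 [60 53 45 27 10  8  7  0  1  2  3 29 44 40 27]
205 [53 60 53 45 38 46 36 30 15  7  2  8 18 25 37]
207 [60 63 59 55 38 38 46 49 23  2  3  2  1 23 38]
```

The last joint is at its limit (3.104). I'll turn back 90° and push with the finger's back instead.

Emit:
jog_arm(plan=[[0,0,0,0.1,-1],[0,0,0,0.2,-1],[0,0,0,0.3,-1],[0,0,0,0.4,-1],[0,0,0,0.5,-1],[0,0,0,0.6,-1],[0,0,0,0.7,-1],[0,0,0,0.8,-1],[0,0,0,0.9,-1],[0,0,0,1,-1],[0,0,0,1,-1],[0,0,0,1,-1]])

```text
time: 13.4
tool_pos: [0.4431, -0.1044, 0.1241]
tool_rot: [-3.139, 0.038, -0.415]
contact_force: [-0.8, 0.3, -0.0]
opening: 0.0003
grip_force: 0.0
```

```bash
python3 - <<'E'
from h import *
st();s=readout.observe();print(s["qpos"],s["tool_rot"])
E
```

```text
[ 0.4431 -0.1044  0.1241] 0.2183 -113.2 -0.415 [-0.8  0.3 -0. ]
20 [231.9, 194.5] 0.08 -128.0
27 [243.3, 196.5] 0.083 -102.4
[-0.40255256  0.31354122  1.77942695  0.00296669  1.08652558  1.58428747] [-3.13953128  0.03793414 -0.41743555]
```

Emit:
jog_arm(plan=[[-0.07,0.035,0,0,-1],[-0.07,0.035,-0.4,0,-1],[-0.07,0.035,-0.7,0,-1],[-0.07,0.035,-0.9,0,-1],[-0.07,0.035,-1,0,-1],[-0.07,0.035,-1,0,-1]])

```text
time: 14.05
tool_pos: [0.4364, -0.1026, 0.0436]
tool_rot: [-3.14, 0.04, -0.419]
contact_force: [0.5, -0.5, 0.1]
opening: 0.0002
grip_force: 0.0
```

Emit:
jog_arm(plan=[[0.05,0.11,0,0,-1],[0.1,0.22,0,0,-1],[0.12,0.26,0,0,-1],[0.14,0.3,0,0,-1],[0.16,0.34,0,0,-1],[0.18,0.38,0,0,-1],[0.2,0.42,0,0,-1],[0.21,0.45,0,0,-1],[0.21,0.45,0,0,-1]])

```text
time: 14.95
tool_pos: [0.4543, -0.0669, 0.0443]
tool_rot: [-3.14, 0.037, -0.418]
contact_force: [-1.3, -1.0, 0.3]
opening: 0.0008
grip_force: 0.4
```

```bash
python3 - <<'E'
from h import *
st()
E
```

```text
[ 0.4543 -0.0669  0.0443] 0.1795 -114.7 -0.418 [-1.3 -1.   0.3]
27 [243.3, 196.6] 0.083 -102.4
```

Emit:
jog_arm(plan=[[0.02,0.045,0,0,-1],[0.04,0.09,0,0,-1],[0.06,0.135,0,0,-1],[0.08,0.17,0,0,-1],[0.08,0.17,0,0,-1]])

```text
time: 15.5
tool_pos: [0.4606, -0.0529, 0.0442]
tool_rot: [-3.139, 0.038, -0.418]
contact_force: [0.4, -1.3, -0.0]
opening: 0.0008
grip_force: 0.2
```

Emit:
jog_arm(plan=[[0.01,0.03,0,0,-1],[0.025,0.055,0,0,-1],[0.025,0.055,0,0,-1]])

```text
time: 15.8
tool_pos: [0.4624, -0.0489, 0.0442]
tool_rot: [-3.14, 0.038, -0.418]
contact_force: [0.9, -2.6, 0.2]
opening: 0.0007
grip_force: 0.9
```

Emit:
jog_arm(plan=[[0.01,0.02,0,0,-1],[0.015,0.035,0,0,-1],[0.015,0.035,0,0,-1]])

```text
time: 16.1
tool_pos: [0.4636, -0.0462, 0.0442]
tool_rot: [-3.14, 0.038, -0.418]
contact_force: [-0.7, -3.4, 0.6]
opening: 0.0005
grip_force: 1.3
```

Emit:
jog_arm(plan=[[0.008,0.017,0,0,-1],[0.016,0.034,0,0,-1],[0.016,0.034,0,0,-1]])

```text
time: 16.4
tool_pos: [0.4649, -0.0434, 0.0442]
tool_rot: [-3.14, 0.038, -0.418]
contact_force: [-0.1, -2.7, 0.1]
opening: 0.0001
grip_force: 1.3
```

Emit:
jog_arm(plan=[[0.008,0.017,0,0,-1],[0.016,0.034,0,0,-1],[0.016,0.034,0,0,-1]])

```text
time: 16.7
tool_pos: [0.4659, -0.0415, 0.0442]
tool_rot: [-3.141, 0.038, -0.418]
contact_force: [-1.6, -8.6, 0.9]
opening: 0.0008
grip_force: 4.0
```

```bash
python3 - <<'E'
from h import *
st()
E
```

```text
[ 0.4659 -0.0415  0.0442] 0.1516 -114.7 -0.418 [-1.6 -8.6  0.9]
28 [243.4, 197.0] 0.085 -102.2
```

Emit:
jog_arm(plan=[[0.01,0.022,0,0,-1],[0.02,0.044,0,0,-1],[0.02,0.044,0,0,-1],[0.02,0.044,0,0,-1]])

```text
time: 17.15
tool_pos: [0.466, -0.0413, 0.0443]
tool_rot: [3.137, 0.039, -0.417]
contact_force: [-9.3, -24.4, 4.4]
opening: 0.0006
grip_force: 13.4
```

Firm stop at 26 N. I'll back off, lift and move clear.

Emit:
jog_arm(plan=[[-0.08,-0.17,0,0,-1],[-0.17,-0.36,0,0,-1],[-0.17,-0.36,0,0,-1],[-0.17,-0.36,0.5,0,-1],[-0.17,-0.36,1,0,-1],[-0.17,-0.36,1,0,-1]])

```text
time: 17.75
tool_pos: [0.4574, -0.066, 0.1287]
tool_rot: [-3.138, 0.029, -0.418]
contact_force: [0.2, 0.2, -0.8]
opening: 0.0004
grip_force: 0.0
```

Emit:
jog_arm(plan=[[-0.1,-0.5,0.3,0,-1],[-0.3,-1,0.5,0,-1],[-0.3,-1,0.5,0,-1]])

```text
time: 18.05
tool_pos: [0.4303, -0.1493, 0.1656]
tool_rot: [-3.141, 0.034, -0.422]
contact_force: [-0.1, 0.4, 0.7]
opening: 0.0004
grip_force: 0.0
```

Emit:
jog_arm(plan=[[-0.1,-0.5,0,0,-1],[-0.2,-1,0,0,-1],[-0.2,-1,0,0,-1],[-0.2,-1,0,0,-1]])

```text
time: 18.45
tool_pos: [0.414, -0.2252, 0.1632]
tool_rot: [-3.138, 0.04, -0.42]
contact_force: [-0.3, 0.1, -0.1]
opening: 0.0003
grip_force: 0.0
```

```bash
python3 - <<'E'
from h import *
st()
a=(C,np.radians(65.1),np.radians(-114.9),.132)
t=overlay("top",(150,125,285,250),3,*a);s=overlay("side",(190,150,300,245),3.6,*a)
o=np.zeros((375,801,3),np.uint8);o[:375,:405]=t;o[:s.shape[0],405:801]=s[:375]
cv2.imwrite("pics/o5.png",o[:,:800])
E
```

```text
[ 0.414  -0.2252  0.1632] 0.3414 -109.7 -0.42 [-0.3  0.1 -0.1]
10 [230.0, 195.9] 0.089 -129.1
29 [243.3, 196.6] 0.083 -102.4
```

View pics/o5.png

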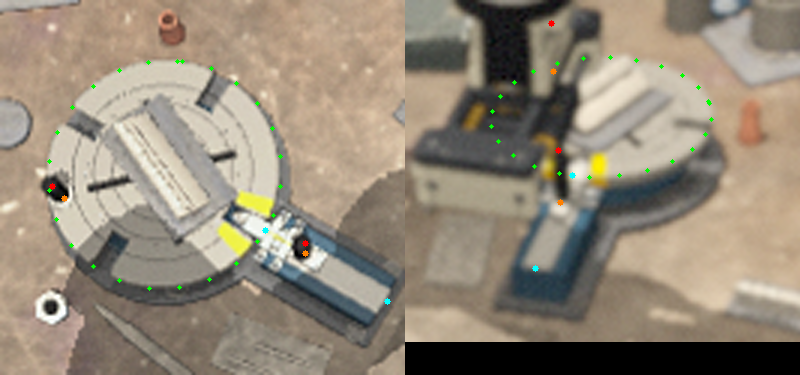

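The final views show the bolt's nose in the yellow slot (top crop (250,225)). The knob matches full travel in both views, the tee lies flat about 10 mm off centre, the bystanders look in place, and the hand is clear.

```bash
python3 -c "
from cell import ticket
print(ticket.hand_in())"
```

```text
the job is handed in; nothing more can be done
None
```

The turntable is locked with the bolt home in the yellow slot, the tee coupon is flat near the middle and the hand is clear; I handed the job in at about 18.6 s, and no verdict came back.

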